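# Select the lane and index the board carrier to its test position

## Task

On the two-lane board indexer, advance the carrier that holds the circuit board to the test pointers on the rails. Shift the ball-topped lever across its neutral slot to that carrier's lane and fully forward (the way the carriers feed), then push the sprung advance lever smoothly to its stop and let it go so that it springs home; leave the shift lever engaged in that lane. Do not touch the carriers with the robot, do not advance the empty carrier, and leave the mouse, screwdriver and spool where they are.

Things in the scene. Friction and masses are not known exactly. Their poses are not given: they have to be found in the camera images.
- indexer: Fixed bench machine; origin at its underside. x: from near lane (x -36 mm) to far lane (x +36 mm); y: feed direction, 'forward'; z up. 200 mm wide in x. Cream housing with two levers: y -250 to -20 mm, top z 90 mm. Aluminium deck: y -20 to 250 mm, top z 50 mm, two lanes 59 mm wide between steel rails 8 mm high. Turned at most 0.25 rad from the robot's axes.
- test_line (a point): Middle of the test line on the deck, at (0, 90, 50) mm of the indexer: small black pointers on the three rails mark it. A carrier is at its test position when its centre is level with this line along the feed direction.
- carrier_board: Loose grey carrier, 56 mm (across) x 60 mm (along the lane) x 14 mm, about 150 g, holding a green circuit board with a metal shield can (top at 18.5 mm). Origin at the centre of its underside. On the deck in the near or far lane, 35 to 45 mm short of the test line at the start. Only the small dog rising through the deck behind it should push it.
- carrier_empty: The same grey carrier plate without a board (open recess), in the other lane. Origin at the centre of its underside. Must stay where it is.
- shift_knob (a point): Centre of the 28 mm black ball on the shift lever, 115 mm above its tilt axis on a 10 mm steel stem, in a dark plate with an H-shaped slot; axes tilt with the lever. With a = shift_across, f = shift_forward it is at (a, -65 mm + 115 mm * sin f, 33 mm + 115 mm * cos f) in the indexer's frame. Can be pinched from above or pushed.
- shift_across (a joint): Sideways slide of the shift lever along the neutral slot, m: +0.036 = over to the far lane, -0.036 = over to the near lane, with stops at both ends. Starts somewhere between -0.025 and 0.025. Stays where it is left (about 1 N of friction).
- shift_forward (a joint): Tilt of the shift lever along the feed direction, rad: 0 = in the neutral slot (start), +0.3 = fully forward, -0.3 = fully back (34 mm at the ball). It can leave neutral only when over beyond about 32 mm to either side. Stays where left (about 1 N at the ball). Fully forward it raises the pushing dog behind the carrier of that lane.
- advance_hub (a point): Axis of the advance lever (vertical), at (60, -170, 90) mm of the indexer, on the housing top.
- advance_handle (a point): Middle of the advance lever's upright black round handle, 20 mm in diameter, 104 to 148 mm above the table (this point 126 mm), 110 mm from the hub; the flat arm below has its top at 104 mm. With j = advance it is at hub + 110 mm * (-cos(j - 0.5), sin(j - 0.5)) in the indexer's x, y. Push it from its -y side.
- advance (a joint): Angle of the advance lever, rad: 0 = home, 1.0 = stop, handle swinging forward. Sprung home and damped: the handle needs 1.4 N near home, 3.6 N at the stop, plus 1.8 N per rad/s; returns in about 1 s. Drives the pusher 50 mm per rad; the carrier in the engaged lane is at the test line when the lever is at its stop. A carrier pushed fast coasts on.
- mouse: Black computer mouse, 56 x 98 x 32 mm, loose bystander on the table on the near side of the deck. Origin at its underside.
- screwdriver: Screwdriver 170 mm long, loose bystander lying on the table beyond the deck's far side.
- spool: White empty spool, 54 mm in diameter, 46 mm high, loose bystander on the table beyond the housing's far side. Origin at its underside.
Not all that is in view belongs to the job. Leave any orange or yellow look-alike of the carrier_board alone.

How it is judged (in metres and radians):
On the way, in this order (a step that is already met when the one before it is completed fails the run):
1. the shift lever is over to the lane of the carrier with the board and forward in it (((x of carrier_board in the frame of indexer above 0 m and value of joint shift_across above 0.028 m and value of joint shift_forward above 0.22 rad) or (x of carrier_board in the frame of indexer below 0 m and value of joint shift_across below -0.028 m and value of joint shift_forward above 0.22 rad))), for 0.1 s.
2. with the lane engaged, the advance lever is swung to its stop (((x of carrier_board in the frame of indexer above 0 m and value of joint shift_across above 0.028 m and value of joint shift_forward above 0.22 rad) or (x of carrier_board in the frame of indexer below 0 m and value of joint shift_across below -0.028 m and value of joint shift_forward above 0.22 rad)) and value of joint advance above 0.93 rad), for 0.1 s.
At the end, for the whole second after the job is handed in: Board carrier flat, at rest, its centre 6 mm short to 7 mm past the test line; empty carrier within 5 mm of its start; advance lever home (below 0.08 rad); shift lever still beyond 28 mm to the board carrier's side and above 0.22 rad forward (((x of carrier_board in the frame of indexer above 0 m and value of joint shift_across above 0.028 m and value of joint shift_forward above 0.22 rad) or (x of carrier_board in the frame of indexer below 0 m and value of joint shift_across below -0.028 m and value of joint shift_forward above 0.22 rad)) and value of joint advance below 0.08 rad and y of carrier_board in the frame of indexer between 0.084 and 0.097 m and distance of carrier_empty from where it was at the start of the episode below 0.005 m and linear speed of carrier_board below 0.02 m/s and z of carrier_board in the frame of indexer below 0.054 m and angle between carrier_board's own z axis and vertical below 0.1 rad); the robot touches nothing.
It fails at once if the robot touches a carrier (contact force between any of the fingers, the arm and carrier_board above 1 N or contact force between any of the fingers, the arm and carrier_empty above 1 N).
It fails at once if the empty carrier is advanced (distance of carrier_empty from where it was at the start of the episode above 0.01 m).
It fails at once if a bystander is moved more than 15 mm (distance of any of mouse, screwdriver, spool from where it was at the start of the episode above 0.015 m).
It also fails if it takes over 53 s, if anything falls off the work surface, if the arm or the gripper's body presses on something with over 40 N, if the wrist force passes 120 N, or if a joint passes its speed limit or range.

## Robot

A 6-joint arm with a two-finger parallel gripper is mounted at the origin on the work surface. World frame = base frame: x ahead of the robot, y to its left, z up, the work surface at z = 0. Lengths are in mm, angles in degrees, forces in N, time in s.
With the tool pointing down it reaches from about 350 to 850 mm from the base axis. Payload 8.1 kg.
Tool frame: the origin (TCP) lies midway between the tips of the shut fingers; the grasp point (between the pads) lies 19 mm behind it (r.grasp_offset is the distance from the TCP to the grasp point, in mm); z points along the fingers, x is the direction in which the jaws open and shut, and the axes are right-handed (so a half turn about z gives the same grasp; the last joint's range is limited). The gripper opens to 85 mm and grips with 20 to 120 N. Pads are 22 mm wide; open, the fingers measure 114 mm over their backs; the gripper's body (76 mm by 85 mm) begins 54 mm behind the grasp point. The pads swing forward as they close: fully open they stand 13 mm farther back than shut.
Start: joints at [-76.169, 7.471, 85.268, -0, 87.261, -4.893], TCP at [192.629, -568.242, 231.292] pointing down, gripper open.
Joint ranges: [-169.43, 169.43], [-51.17, 129.36], [1.28, 143.12], [-76.62, 256.62], [0, 156.53], [-152.29, 152.29]. Speed limits (degrees/s): [136.94, 136.94, 159.86, 180, 180, 180].

## Interface

Orientations are given as [roll, pitch, yaw] about the fixed x, y, z axes, in that order (R = Rz(yaw) Ry(pitch) Rx(roll)).
In Python, from bench import r, optics, hand_in gives the robot as it stands.
- The arm moves only by the shell command python3 -m pendant 'ROWS' [FORCE]. ROWS is JSON, a list of rows, each a list of 5 numbers: the opening, from 0 (shut) to 1 (fully open), then the shift along the tool's x, y, z in mm, then the turn about the tool's z in degrees. A call has 1 to 10 rows; each row shifts and turns the commanded pose from where the row before left it, along the tool's axes as they then stand; what a row does not reach is not made up. A row lasts 1/10 s, in which the tool goes at most 50 mm and 8.59 degrees, less where a joint would pass 70% of its speed; a pose out of reach is approached as far as the arm can. A call with a gripper value outside its range is refused whole. The fingers move at their own pace and stop on an object; FORCE is the grip in N (left out, the last holds). Time passes only in rows, so rows that do not move let the fingers close. It gives the time, the measured TCP pose, the force and the opening at its end, in the units of the state.
- r.sense(): the state, without advancing time (a new reading comes with each control period).
- optics.snapshot(name): name is "scene" or "top" or "wrist"; returns (picture, depth): 400x640x3 uint8, blue, green, red; 400x640 float32, mm along the optical axis (not along the pixel's ray), 0 where there is no reading.
- optics.camera_params(name): a dict with "camera_matrix" (3x3 intrinsics, pixels), "k1" (the pictures are not rectified: a ray, as slopes to the right and down, at radius r is drawn at 1 + k1 r^2 times it, then the intrinsics apply), "eye" and "orientation" of the camera in the world. Camera axes: x right, y down, z forward; pixel columns grow to the right and rows downward; lengths in mm; the calibration is good to about 2 mm. A picture is of the moment at which its call begins: read the wrist's pose just before it. camera_params takes no time and is no camera call; for the wrist camera it gives the pose at the moment of the call.
- hand_in(): hands the job in, once; it reports no verdict.
Trained networks look in the newest picture that a camera, given by its name, has taken for a name from the list of things; names that differ only in an ending like _2 or _b are one class to them, and where a whole thing is asked for, a point or a joint stands for the part that bears it (a point fixed in the world has none). Each returns a list of dicts, best first, with "score" (0 to 1); they miss things now and then, are a little off and sometimes report something else, mostly with a low value. They report only what shows in the picture. A call takes as long as a camera call. They do not tell look-alikes from the thing itself.
- optics.search_frame(camera, query): "at" ([x, y, z] in mm, in world coordinates, good to about 4 mm: the middle of the surface that is visible of it).
The state is a dict: "time": time; "joint_pos": joint angles; "qd": joint speeds; "joint_efforts": joint torques, N m; "tool_pos": TCP position; "tcp_rot": TCP orientation; "ft_force": force on the tool from outside, world axes, zero at the start; "wrist_torque": the same for the moment, N m; "finger_gap": finger opening in mm.
Only numpy, scipy, OpenCV 4.12 (cv2) and the standard library are available. Lean on these libraries where they do the work, as an engineer would, in place of code of your own. Each camera call takes 0.05 s, during which the arm holds its last target. There are 200 camera calls.

## Working session

There is one attempt and no reset: what is moved stays moved. The work goes in short steps, Python scripts to look and compute and a shell command to move; the robot and the scene stay as the last step left them, time stands still between calls to the robot, and variables do not carry over. Pictures are saved under pics/ and viewed, about 8 in all and at most 12, crops included, and the job is handed in when it is done.

```bash
mkdir -p pics; ls; cat > h.py <<'E'
import numpy as np,cv2
from bench import r,optics
def snap(n):
    p=optics.camera_params(n);im,d=optics.snapshot(n);return im,d,p
E
python3 - <<'E'
from h import *
s=r.sense();print(s)
ims=[]
for n in("top","scene"):
    im,d,p=snap(n);cv2.imwrite(f"pics/{n}.png",im);np.savez(f"{n}.npz",im=im,d=d);print(n,p)
    for q in("indexer","carrier_board","carrier_empty","shift_knob","advance_handle","advance_hub","mouse","screwdriver","spool"):
        print(q,[(np.round(x["at"]).tolist(),round(x["score"],2)) for x in optics.search_frame(n,q)][:3])
print(r.sense()["time"])
E
```

```text
pics
{'time': 0.0, 'joint_pos': array([-7.61704129e+01,  7.51547288e+00,  8.53309815e+01,  1.41389230e-03,
        8.72604591e+01, -4.89150124e+00]), 'qd': array([-1.34452100e-01,  5.61735866e-02,  4.79161485e-05,  1.09088025e-01,
       -5.65154730e-02,  2.27956444e-02]), 'joint_efforts': array([ 3.36875182e-04, -5.69405580e+01, -5.00541902e+01, -2.15644295e-04,
        1.45884676e-02,  2.92682785e-05]), 'tool_pos': array([ 192.48893383, -567.69897879,  230.22430721]), 'tcp_rot': array([-1.79989477e+02,  1.06403624e-01, -7.12789708e+01]), 'ft_force': array([-0.53773286, -0.08224477, -0.0228712 ]), 'wrist_torque': array([ 0.01889501, -0.00067789, -0.03810454]), 'finger_gap': 85.54046163640719}
top {'camera_matrix': array([[396.29796108,   0.        , 315.93461459],
       [  0.        , 396.29796108, 199.26436182],
       [  0.        ,   0.        ,   1.        ]]), 'k1': -0.08047089358877448, 'eye': array([ 495.33292563,  108.90858844, 1046.91909295]), 'orientation': array([-174.81513346,    0.52437725,  -90.3147948 ])}
indexer [([536.0, 56.0, 89.0], 0.61)]
carrier_board [([752.0, 
[... 423 characters left out ...]
      [  0.        , 366.47865864, 199.20968879],
       [  0.        ,   0.        ,   1.        ]]), 'k1': -0.0728211014412069, 'eye': array([ 963.54545981, -384.77650598,  852.48654008]), 'orientation': array([-139.84061967,    0.29143436,   37.6734447 ])}
indexer [([564.0, -11.0, 85.0], 0.65)]
carrier_board [([751.0, 341.0, 18.0], 0.93), ([805.0, 228.0, 10.0], 0.87), ([583.0, 125.0, 66.0], 0.8)]
carrier_empty [([508.0, 130.0, 63.0], 0.54)]
shift_knob [([564.0, 5.0, 152.0], 0.44)]
advance_handle [([544.0, -118.0, 102.0], 0.64)]
advance_hub [([565.0, -11.0, 88.0], 0.69)]
mouse [([377.0, 175.0, 28.0], 0.89)]
screwdriver [([707.0, 138.0, 24.0], 0.85)]
spool [([701.0, -55.0, 42.0], 0.58)]
1.0
```

```bash
python3 - <<'E'
import cv2,numpy as np
a=cv2.imread("pics/top.png");cv2.imwrite("pics/top2.png",cv2.resize(a[60:340,120:520],None,fx=2,fy=2,interpolation=2))
E
```

```text
(no output)
```

View pics/top2.png

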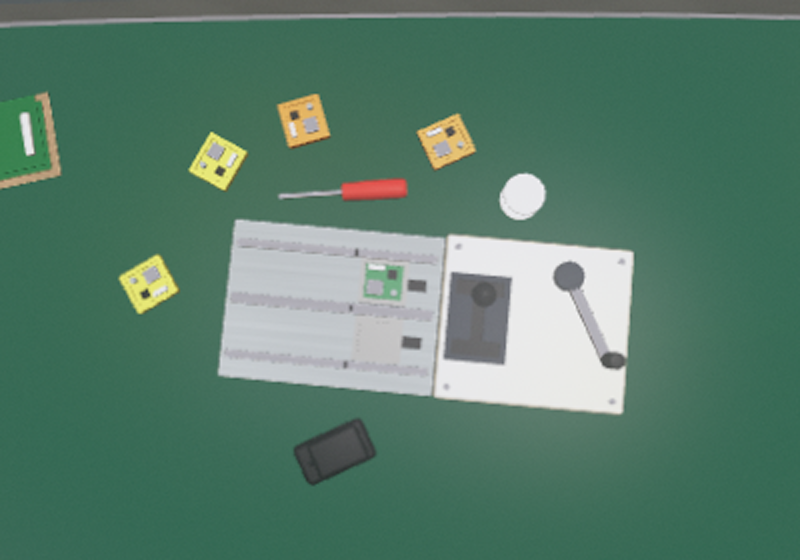

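View pics/scene.png

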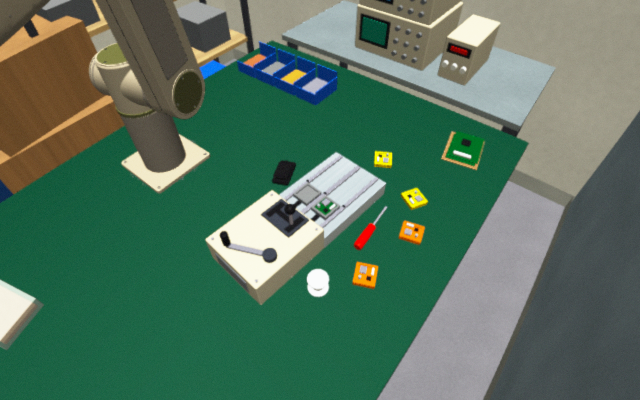

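```bash
cat >> h.py <<'E'
from scipy.spatial.transform import Rotation as R
from scipy.optimize import least_squares
def ray(p,u,v):
    K=p["camera_matrix"];d=np.array([(u-K[0,2])/K[0,0],(v-K[1,2])/K[1,1]]);s=d.copy()
    for _ in range(20): s=d/(1+p["k1"]*(s@s))
    return R.from_euler("xyz",p["orientation"],degrees=True).apply([s[0],s[1],1])
def atz(p,u,v,z):
    w=ray(p,u,v);e=np.array(p["eye"]);return e+w*(z-e[2])/w[2]
def proj(p,X):
    c=R.from_euler("xyz",p["orientation"],degrees=True).inv().apply(np.array(X,float)-p["eye"])
    s=c[...,:2]/c[...,2:];s=s*(1+p["k1"]*(s**2).sum(-1,keepdims=True));K=p["camera_matrix"]
    return s*K[0,0]+K[:2,2]
def i2w(P,X):
    x,y,a=P;c,s=np.cos(a),np.sin(a);X=np.array(X,float);return np.stack([x+c*X[...,0]-s*X[...,1],y+s*X[...,0]+c*X[...,1],X[...,2]],-1)
def w2i(P,X):
    x,y,a=P;c,s=np.cos(a),np.sin(a);X=np.array(X,float);d0=X[...,0]-x;d1=X[...,1]-y;return np.stack([c*d0+s*d1,-s*d0+c*d1,X[...,2]],-1)
def fit(p,M,U):
    f=lambda P:(proj(p,i2w(P,M))-U).ravel();o=least_squares(f,[540,50,0]);return o.x,o.fun.reshape(-1,2)
E
python3 - <<'E'
from h import *
p=optics.camera_params("top")
M=np.array([[100,-20,90],[100,-250,90],[-100,-250,90],[-100,-20,90],[100,250,50],[-100,250,50]])
C=np.array([[447,235],[633,251],[623,413],[434,396],[235,220],[219,376]])/2+[120,60]
P,e=fit(p,M,C);print(P,np.degrees(P[2]),np.round(e,1).tolist())
d=np.load("top.npz")["d"]
for n,u,v,z in(("board",383,282,66),("empty",378,341,60),("knob",484,294,155),("handle",613,360,148),("hub",569,276,104)):
    u,v=u/2+120,v/2+60;dd=np.median(d[int(v)-1:int(v)+2,int(u)-1:int(u)+2])
    w=ray(p,u,v)*dd+p["eye"];print(n,np.round(w),np.round(w2i(P,w)),np.round(w2i(P,atz(p,u,v,z))))
E
```

```text
[ 5.39737091e+02  7.88444972e+01 -9.38882303e-02] -5.379399342336036 [[0.1, -1.0], [0.7, -0.7], [0.4, 0.6], [-0.3, 1.0], [-0.3, -0.2], [-0.6, 0.2]]
board [580. 128.  63.] [36. 53. 63.] [36. 53. 66.]
empty [507. 135.  60.] [-38.  53.  60.] [-38.  53.  60.]
knob [558.  14. 163.] [ 24. -63. 163.] [ 25. -64. 155.]
handle [ 483. -133.  148.] [ -37. -217.  148.] [ -37. -217.  148.]
hub [582. -95. 106.] [  59. -169.  106.] [  59. -169.  104.]
```

```bash
python3 -m pendant '[[1,-31,-38,0,0],[1,-31,-38,0,0],[1,-31,-38,0,0],[1,-31,-38,0,0],[1,-31,-38,0,0],[1,-31,-38,0,0],[1,-31,-38,0,0],[1,-31,-38,0,0],[1,-31,-38,0,0],[1,-31,-38,0,0]]'; python3 -m pendant '[[1,-31,-38,0,0],[1,-31,-38,0,0],[1,-31,-38,0,0],[1,-31,-38,0,0],[1,0,0,-15,8],[1,0,0,-15,8],[1,0,0,0,8],[1,0,0,0,0]]'
python3 - <<'E'
from h import *
im,d,p=snap("wrist");cv2.imwrite("pics/w1.png",im);np.savez("w1.npz",im=im,d=d,**p);print(p["eye"],p["orientation"],r.sense()["tool_pos"])
for q in("carrier_board","shift_knob","advance_handle"):print(q,optics.search_frame("wrist",q)[:2])
E
```

```text
time: 2.0
tool_pos: [453.8, -150.8, 231.7]
tcp_rot: [-180.0, -0.0, -71.3]
ft_force: [1.1, -0.5, 0.3]
finger_gap: 85.5
time: 2.8
tool_pos: [557.5, 13.8, 261.9]
tcp_rot: [-179.9, 0.0, -95.4]
ft_force: [0.1, -0.2, 0.4]
finger_gap: 85.4
[640.97123431   6.53448826 404.82082762] [ 1.61083500e+02  3.71639471e-02 -9.54775169e+01] [557.20186642  13.65576213 261.34214446]
carrier_board [{'at': [583.1, 129.3, 63.8], 'score': 0.93}, {'at': [732.5, 329.6, 9.7], 'score': 0.78}]
shift_knob [{'at': [561.6, 15.0, 157.7], 'score': 0.83}]
advance_handle [{'at': [544.8, -112.2, 103.8], 'score': 0.87}, {'at': [707.6, 142.8, 22.0], 'score': 0.3}]
```

View pics/w1.png

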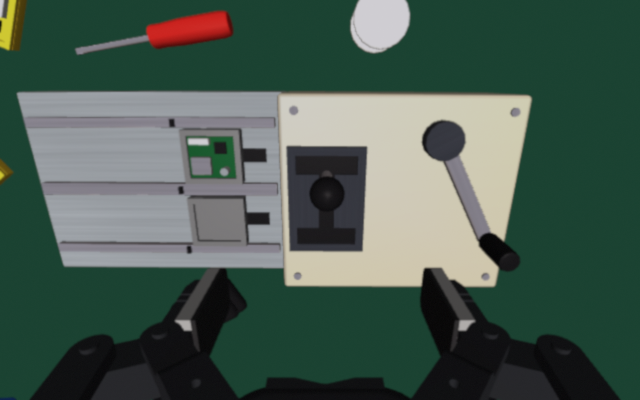

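The green board with the shield can is at (212,157), on a grey carrier in the far lane. The empty carrier is at (218,220) in the near lane. The yellow and orange pieces lie off the machine, so they are look-alikes. The knob is at (326,194) and the handle at about (500,252). I'll refine the pose from this view and confirm with a crop.

```bash
python3 - <<'E'
from h import *
z=np.load("w1.npz");p={k:z[k] for k in("camera_matrix","k1","eye","orientation")};d=z["d"]
M=np.array([[100,-20,90],[100,-250,90],[-100,-250,90],[-100,-20,90],[100,250,50],[-100,250,50]])
C=np.array([[280,95],[531,97],[496,286],[286,286],[18,93],[64,267]])
P,e=fit(p,M,C);print(P,np.degrees(P[2]),np.round(e,1).tolist())
Pt=[539.7,78.8,-.0939];b=np.array([549,6,148.])
for Q in(P,Pt):
  for n,u,v,zz in(("knob",326.5,193.5,148),("handletop",512,261,148),("board",212,157,66),("empty",218,220,60)):
    print(n,np.round(atz(p,u,v,zz),1),np.round(w2i(Q,atz(p,u,v,zz)),1))
# two-view triangulation of knob
pt=optics.camera_params("top");L=[(p,326.5,193.5),(pt,484/2+120,294/2+60)]
A=0;B=0
for q,u,v in L:
    w=ray(q,u,v);w/=np.linalg.norm(w);m=np.eye(3)-np.outer(w,w);A=A+m;B=B+m@q["eye"]
print("knob tri",np.linalg.solve(A,B))
cv2.imwrite("pics/c1.png",cv2.resize(z["im"][85:285,10:540],None,fx=1.5,fy=1.5,interpolation=2))
E
```

```text
[ 5.39802455e+02  7.91657877e+01 -1.00564853e-01] -5.761941666112885 [[-2.7, -1.1], [3.9, -1.1], [1.1, 2.8], [-1.3, 2.2], [-1.2, 0.0], [0.1, 0.3]]
knob [559.2  13.  148. ] [ 25.9 -63.9 148. ]
handletop [ 483.5 -139.7  148. ] [ -34.  -223.4  148. ]
board [582.8 127.   66. ] [38.  51.9 66. ]
empty [512.1 136.7  60. ] [-33.4  54.5  60. ]
knob [559.2  13.  148. ] [ 25.6 -63.7 148. ]
handletop [ 483.5 -139.7  148. ] [ -35.4 -222.8  148. ]
board [582.8 127.   66. ] [38.4 52.  66. ]
empty [512.1 136.7  60. ] [-32.9  55.1  60. ]
knob tri [558.82866366  12.49841777 147.52461696]
```

View pics/c1.png

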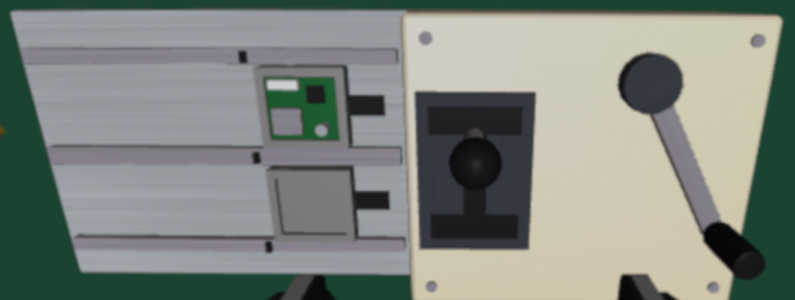

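Confirmed: the board carrier is in the far lane (+x) and the knob is at a ≈ +25 mm. Next I descend and pinch the ball.

```bash
python3 -m pendant '[[1,1,-2,40,0],[1,0,0,40,0],[1,0,0,40,0],[1,0,0,15,0],[0.2,0,0,0,0],[0.2,0,0,0,0],[0.2,0,0,0,0],[0.2,0,0,0,0],[0.2,0,0,0,0],[0.2,0,0,0,0]]' 20
```

```text
time: 4.0
tool_pos: [560.7, 12.2, 128.8]
tcp_rot: [-179.8, 0.0, -95.3]
ft_force: [0.3, 0.5, 5.7]
finger_gap: 26.3
```

```bash
python3 -m pendant '[[0.2,0,0,0,0],[0.2,0,-3,0,0],[0.2,0,-3,0,0],[0.2,0,-3,0,0],[0.2,0,-3,0,0],[0.2,0,0,0,0]]'
```

```text
time: 4.6
tool_pos: [572.5, 11.1, 128.7]
tcp_rot: [-179.8, -0.0, -95.3]
ft_force: [-2.5, -0.8, 9.0]
finger_gap: 26.2
```

```bash
python3 -m pendant '[[0.2,-5,0,0.1,0],[0.2,-5,0,0.3,0],[0.2,-5,0,0.6,0],[0.2,-5,0,0.8,0],[0.2,-5,0,1,0],[0.2,-5,0,1.2,0],[0.2,-4,0,1.1,0],[0.2,0,0,0,0]]'
```

```text
time: 5.4
tool_pos: [574.4, 45.8, 121.4]
tcp_rot: [-180.0, 0.0, -95.2]
ft_force: [-0.4, -4.2, 4.7]
finger_gap: 26.4
```

```bash
python3 -m pendant '[[0.6,0,0,0,0],[0.6,0,0,0,0],[0.6,0,0,0,0],[0.6,0,0,-20,0],[0.6,0,0,-40,0],[0.6,0,0,-40,0],[0,0,0,0,0]]'
python3 - <<'E'
from h import *
P=np.array([539.75,79,-.095])
im,d,p=snap("wrist");np.savez("w2.npz",im=im,d=d,**p);print(p["eye"],r.sense()["tool_pos"],r.sense()["tcp_rot"])
cv2.imwrite("pics/w2.png",im)
for q in("shift_knob",):
  for x in optics.search_frame("wrist",q)[:2]:print(x,w2i(P,x["at"]))
print("expect knob px",proj(p,i2w(P,[36,-31,142.9])),"handle top px",proj(p,i2w(P,[-36.5,-222.7,148])))
E
```

```text
time: 6.1
tool_pos: [577.4, 45.4, 228.4]
tcp_rot: [-179.4, 0.1, -95.3]
ft_force: [0.4, -0.2, 1.2]
finger_gap: 37.4
[659.53354434  38.23725352 372.0627994 ] [576.25568416  45.37446672 225.15083908] [-1.79612176e+02  5.79975731e-02 -9.52686083e+01]
{'at': [576.4, 49.5, 152.7], 'score': 0.9} [ 39.28302769 -25.89046611 152.7       ]
expect knob px [327.48337166 215.00945699] handle top px [571.82292298 304.23873566]
```

View pics/w2.png

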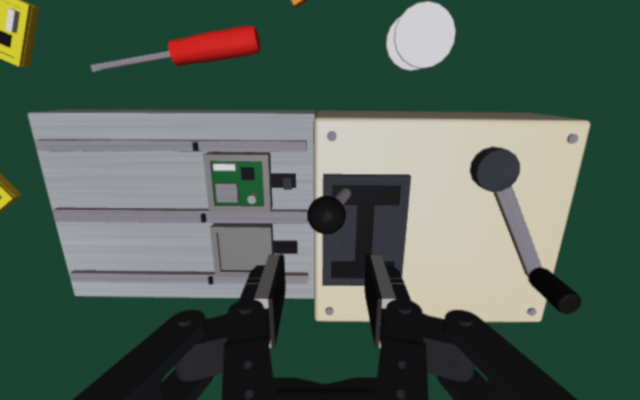

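The knob sits at (326,215), which matches fully forward in the far lane, and the dog is up behind the board carrier at (286,182). Next I go behind the handle with the fingers shut.

```bash
python3 -m pendant '[[0,46,15.5,0,0],[0,46,15.5,0,0],[0,46,15.5,0,0],[0,46,15.5,0,0],[0,46,15.5,0,0],[0,0,0,0,0],[0,0,0,0,0]]'
python3 - <<'E'
from h import *
P=np.array([539.75,79,-.095])
im,d,p=snap("wrist");s=r.sense();print(s["tool_pos"],w2i(P,s["tool_pos"]),s["tcp_rot"],s["finger_gap"])
cv2.imwrite("pics/w3.png",im)
print("handle top px",proj(p,i2w(P,[-36.5,-222.7,148])),proj(p,i2w(P,[-36.5,-222.7,104])))
E
```

```text
time: 6.9
tool_pos: [474.6, -177.2, 219.4]
tcp_rot: [179.9, 0.1, -95.5]
ft_force: [0.3, 0.5, 0.8]
finger_gap: -0.2
[ 475.17553292 -176.28158498  219.68589324] [ -40.06800553 -260.25584405  219.68589324] [ 1.79879208e+02  8.77486657e-02 -9.53433182e+01] 0.04248599509074971
handle top px [268.84544613 209.06029966] [277.52912489 189.67774928]
```

View pics/w3.png

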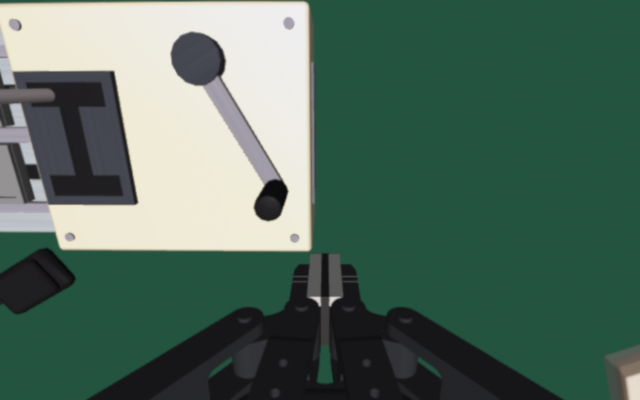

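```bash
python3 -m pendant '[[0,0,-2,35,0],[0,0,0,35,0],[0,0,0,35,0],[0,0,0,0,0],[0,-5,0,0,0],[0,-5,0,0,0],[0,0,0,0,0]]'; python3 -c "
from h import *
P=np.array([539.75,79,-.095]);s=r.sense();print(w2i(P,s['tool_pos']),s['ft_force'])"
```

```text
time: 7.65
tool_pos: [480.4, -166.5, 118.6]
tcp_rot: [-179.8, -0.1, -95.2]
ft_force: [1.2, -0.7, 0.4]
finger_gap: 0.3
[ -35.79437917 -250.04725803  118.55761991] [ 1.19269524 -0.68032615  0.41391343]
```

```bash
python3 -m pendant '[[0,-3,0,0,0],[0,-3,0,0,0],[0,-3,0.5,0,0],[0,-3,1.5,0,0],[0,-3,1.5,0,0],[0,-3,1.3,0,0],[0,-3,1.2,0,0],[0,-3,1,0,0],[0,-3,1,0,0],[0,-3,0.8,0,0]]'; python3 - <<'E'
from h import *
P=np.array([539.75,79,-.095]);s=r.sense();print(w2i(P,s['tool_pos']),s['ft_force'])
im,d,p=snap("wrist");cv2.imwrite("pics/w4.png",im);s=r.sense()
print(w2i(P,s['tool_pos']))
for j in np.arange(0,.6,.1):print(j,proj(p,i2w(P,[60-110*np.cos(j-.5),-170+110*np.sin(j-.5),148])))
E
```

```text
time: 8.65
tool_pos: [472.3, -136.0, 115.9]
tcp_rot: [180.0, 0.0, -95.3]
ft_force: [-2.8, -2.9, 0.5]
finger_gap: 0.1
[ -46.7061597  -220.3933427   115.92431445] [-2.84641634 -2.85405874  0.45046447]
[ -46.71936105 -219.95333822  115.90431716]
0.0 [332.88479687 289.39071778]
0.1 [307.04041874 300.00873551]
0.2 [280.62745139 308.16061089]
0.30000000000000004 [253.73596069 313.8956626 ]
0.4 [226.44671657 317.2515275 ]
0.5 [198.8340761  318.25367603]
```

View pics/w4.png

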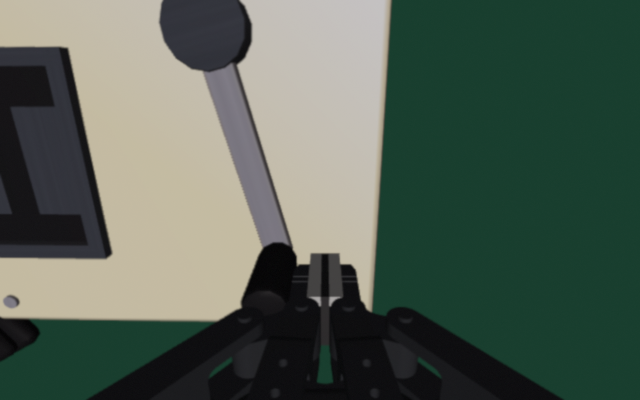

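```bash
python3 -m pendant '[[0,-3,0.7,0,0],[0,-3,0.6,0,0],[0,-3,0.5,0,0],[0,-3,0.5,0,0],[0,-3,0.4,0,0],[0,-3,0.3,0,0],[0,-3,0.2,0,0],[0,-3,0.1,0,0],[0,-3,0,0,0],[0,-3,0,0,0]]'; python3 -m pendant '[[0,-3,-0.1,0,0],[0,-3,-0.2,0,0],[0,-3,-0.3,0,0],[0,-3,-0.4,0,0],[0,-3,-0.4,0,0],[0,-3,-0.5,0,0],[0,-3,-0.6,0,0],[0,-3,-0.7,0,0],[0,-3,-0.8,0,0],[0,-3,-0.9,0,0]]'; python3 - <<'E'
from h import *
P=np.array([539.75,79,-.095]);s=r.sense();print(w2i(P,s['tool_pos']),s['ft_force'])
E
```

```text
time: 9.7
tool_pos: [471.9, -105.9, 115.9]
tcp_rot: [180.0, 0.0, -95.3]
ft_force: [-3.7, -3.6, 0.6]
finger_gap: -0.1
time: 10.7
tool_pos: [479.9, -76.5, 116.2]
tcp_rot: [180.0, 0.0, -95.3]
ft_force: [-3.6, -4.0, 0.6]
finger_gap: 0.0
[ -44.83872929 -160.43853006  116.22556936] [-3.55624935 -4.04670439  0.56740176]
```

```bash
python3 -m pendant '[[0,-3,-1,0,0],[0,-3,-1.1,0,0],[0,-3,-1.2,0,0],[0,-3,-1.3,0,0],[0,-3,-1.4,0,0],[0,-2,-1,0,0],[0,-2,-1.1,0,0],[0,-1,-0.5,0,0],[0,0,0,0,0]]'; python3 - <<'E'
from h import *
P=np.array([539.75,79,-.095]);s=r.sense();print(w2i(P,s['tool_pos']),s['ft_force'])
im,d,p=snap("wrist");cv2.imwrite("pics/w5.png",im)
for j in np.arange(0.8,1.05,.05):print(j,proj(p,i2w(P,[60-110*np.cos(j-.5),-170+110*np.sin(j-.5),148])))
E
```

```text
time: 11.6
tool_pos: [490.3, -57.4, 116.2]
tcp_rot: [180.0, 0.0, -95.3]
ft_force: [-2.7, -3.0, 0.2]
finger_gap: 0.0
[ -36.32406244 -140.472587    116.22819974] [-2.6865989  -2.99824896  0.24455658]
0.8 [319.11279615 329.50184818]
0.8500000000000001 [305.99851527 325.86673755]
0.9000000000000001 [292.99031583 321.65556943]
0.9500000000000002 [280.09956183 316.8629174 ]
1.0000000000000002 [267.33832471 311.48277339]
```

View pics/w5.png

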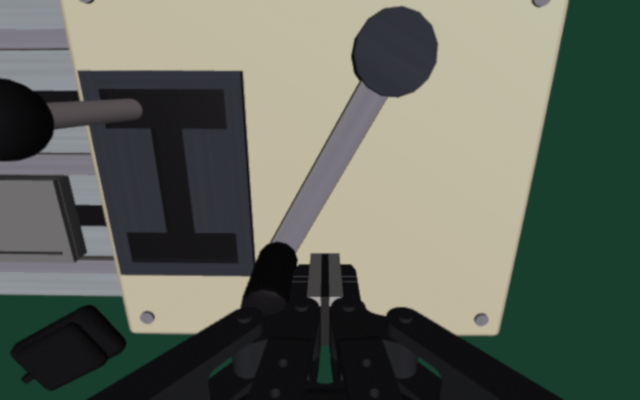

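```bash
python3 -m pendant '[[0,-1,-0.5,0,0],[0,-1,-0.5,0,0],[0,0,0,0,0],[0,0,0,0,0]]'; python3 -m pendant '[[0,-1,-0.5,0,0],[0,-1,-0.5,0,0],[0,0,0,0,0],[0,0,0,0,0]]'
```

```text
time: 12.05
tool_pos: [490.6, -56.7, 116.2]
tcp_rot: [179.9, -0.1, -95.3]
ft_force: [-8.3, -10.0, 2.3]
finger_gap: 0.1
time: 12.45
tool_pos: [491.0, -56.1, 116.1]
tcp_rot: [179.8, -0.2, -95.3]
ft_force: [-12.7, -15.9, 5.7]
finger_gap: -0.3
```

The force has climbed to about 20 N with almost no motion, so the lever is at its stop. I'll retract faster than the spring returns, so it comes home free.

```bash
python3 -m pendant '[[0,15,0,0,0],[0,35,0,0,0],[0,40,0,0,0],[0,40,0,0,0],[0,15,0,0,0],[0,0,0,-40,0],[0,0,0,-40,0],[0,0,0,-40,0],[0,0,0,0,0],[0,0,0,0,0]]'; python3 -m pendant '[[0,-35,0,-20,0],[0,-35,0,0,0],[0,-35,0,0,0],[0,-35,0,0,0],[0,-35,0,0,0],[0,-35,0,0,0],[0,0,0,0,0],[0,0,0,0,0],[0,0,0,0,0],[0,0,0,0,0]]'; python3 - <<'E'
from h import *
P=np.array([539.75,79,-.095]);s=r.sense();print(w2i(P,s['tool_pos']),s['ft_force'])
im,d,p=snap("wrist");cv2.imwrite("pics/w6.png",im);np.savez("w6.npz",im=im,d=d,**p)
for q in("carrier_board","shift_knob"):
  for x in optics.search_frame("wrist",q)[:2]:print(q,x,w2i(P,x["at"]))
print("handle",proj(p,i2w(P,[-36.5,-222.7,148])),"knob",proj(p,i2w(P,[36,-31,142.9])))
print("board edges at y 60,120 z64:",proj(p,i2w(P,[[36,60,64],[36,120,64],[-4,90,58],[72,90,58],[-72,90,58]])).tolist())
E
```

```text
time: 13.45
tool_pos: [480.7, -197.9, 237.8]
tcp_rot: [-179.8, -0.0, -95.2]
ft_force: [0.7, 0.1, -0.7]
finger_gap: 0.2
time: 14.45
tool_pos: [498.4, 10.0, 255.6]
tcp_rot: [180.0, -0.0, -95.4]
ft_force: [0.2, 0.7, 0.2]
finger_gap: -0.2
[-34.6678518  -72.58839044 255.63983494] [0.1839031  0.65675417 0.23786761]
carrier_board {'at': [586.6, 161.1, 63.5], 'score': 0.71} [38.85097478 86.17386065 63.5       ]
shift_knob {'at': [571.0, 44.6, 152.2], 'score': 0.73} [ 34.372177   -31.28060019 152.2       ]
shift_knob {'at': [549.8, -112.4, 106.3], 'score': 0.71} [  28.16034555 -189.58364233  106.3       ]
handle [516.95679248 200.0384086 ] knob [268.59293989 103.36654914]
board edges at y 60,120 z64: [[185.96201129613635, 99.1088531571373], [123.47302449636805, 99.44692040321276], [163.77129423631834, 140.37953442115764], [151.65731443753518, 58.985368227787774], [173.47885225995356, 204.106725929457]]
```

View pics/w6.png

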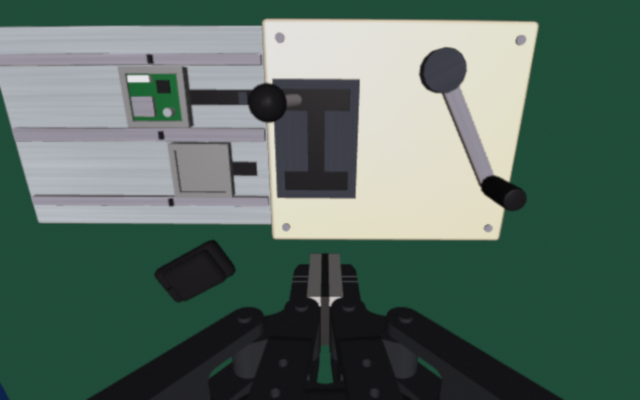

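The handle is home at (513,198) and the knob is engaged at (268,103). The board carrier is near the pointers and the empty carrier at (202,168) hasn't moved. An enlarged crop will check the carrier against the test line.

```bash
python3 - <<'E'
from h import *
z=np.load("w6.npz");p={k:z[k] for k in("camera_matrix","k1","eye","orientation")};P=np.array([539.75,79,-.095])
im=z["im"].copy();o=cv2.resize(im[40:220,100:280],None,fx=4,fy=4,interpolation=cv2.INTER_CUBIC)[:600]
cv2.imwrite("pics/c6.png",o)
E
```

```text
(no output)
```

View pics/c6.png

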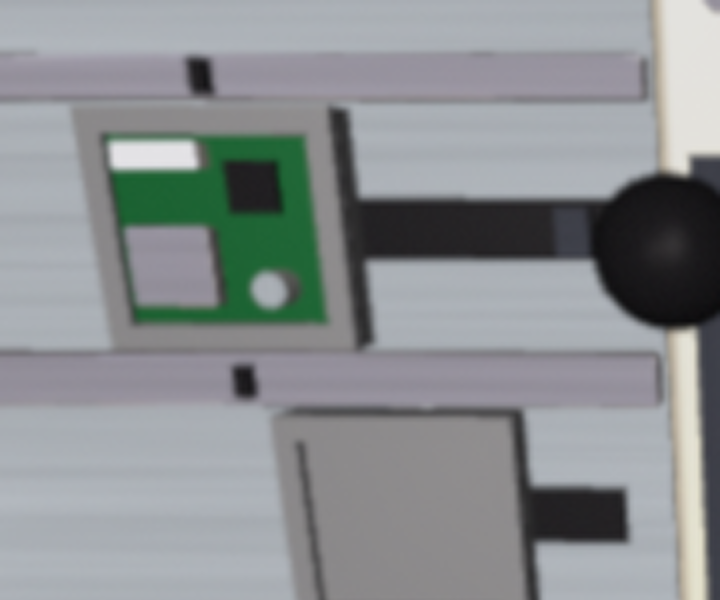

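```bash
python3 - <<'E'
from h import *
z=np.load("w6.npz");p={k:z[k] for k in("camera_matrix","k1","eye","orientation")};P=np.array([539.75,79,-.095])
for u,v,h in((123.3,97.2,64),(186,97,64),(150,59,58),(161.2,135.2,58),(172,201.5,58)):print(np.round(w2i(P,atz(p,u,v,h)),1))
from bench import hand_in
print(r.sense()["ft_force"],hand_in())
E
```

```text
[ 38.1 119.8  64. ]
[37.9 59.7 64. ]
[72.  91.6 58. ]
[ 1.2 91.8 58. ]
[-69.   91.2  58. ]
the job is handed in; nothing more can be done
[ 0.07815555 -0.78377802 -0.24142787] None
```

The board carrier is at the test line and the job is handed in; `hand_in()` gives no verdict, so these are my own checks.

I pinched the shift knob, moved it to the far lane (where the green board is) and fully forward. With the fingers shut, I pushed the advance lever smoothly to its stop, where the force rose to about 20 N with almost no motion. I then backed off so the lever sprang home.

**Last checks, from the final wrist picture:**
- **Board carrier:** its centre is at about y = 89.8 mm in the indexer frame. The pointers measure 91.5 mm in the same view, so it is roughly 0–2 mm short of the line.
- **Advance lever:** home, with the handle within about 4 pixels of where it should be.
- **Shift knob:** still far lane and fully forward.
- **Empty carrier:** no visible change from its start, but I did not measure it again.
- **Bystanders:** I saw no sign that the mouse moved. The screwdriver and spool were outside that last picture, and the arm never went near them.
- **Robot:** clear of everything, with the force reading near zero.

**Disagreement:** the trained network put the board at y ≈ 86 mm. That is within its stated 4 mm error, and I trusted the edge measurement. All of these values are inside the 84–97 mm window.

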